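# Reassemble the topping pump and snap its cap on

### The job

Put the washed topping pump back together: stand the plunger upright in the bore of the pump barrel, piston end down and fully home, and let go of it. Then set the bell cap over it and press it down on the neck until it clicks, keep pressing after the click until the cap sits flush on the barrel's shoulder, and finish while still pressing it down firmly, without letting go. Leave the parfait glass, the disher and the tongs alone.

Things in the scene. Friction and masses are not known exactly. Their poses are not given: they have to be found in the camera images.
- pump: steel pump barrel fixed upright on the counter: foot 100 mm across, 12 mm high; shoulder 60 mm across, its flat top 40 mm above the counter; hollow neck (the stud) 31 mm across, its top at 66 mm, with a round bore 21 mm across and 54 mm deep. Four sprung balls stick out 4.5 mm around the neck, centres at 50 mm (see seat). Origin: centre of the foot's underside, on the counter; z up the bore
- mouth (a point): centre of the bore's mouth, at the top of the neck, 66 mm above the counter, on the bore axis
- seat (a point): point on the bore axis level with the shoulder's top, 40 mm above the counter, where the cap's rim comes to rest. Pressing on, the lip pushes the balls in while the rim is 14 to 9 mm above this point (peak 6 to 12 N); then the push falls off to about 1 N. That is not yet home: press on; from 5 mm above, the balls spring out over the lip and pull the cap down (up to 8 N) to a hard stop here
- bore_floor (a point): centre of the bore's flat floor, 12 mm above the counter, where the plunger's foot comes to rest
- plunger: loose steel plunger, round, 80 mm tall, about 90 g, standing upright on the counter: piston 18 mm across over the lowest 26 mm (foot chamfered), stem 10 mm across, grip head 18 mm across over the top 24 mm. Fully home it stands 26 mm out of the neck. Origin: centre of its foot; z up to the head
- cap: loose aluminium bell cap, 88 mm tall, about 120 g, standing open end down: skirt 50 mm across, 60 mm high, flat closed top; on it a grip knob 26 mm across, 28 mm high. Inward lip at the rim 6 mm high, opening 35 mm; above it 42 mm inside, up to 56 mm from the rim (covers the plunger). Pressing home with 8 to 20 N is right. Origin: centre of the rim's underside; z up to the knob
- parfait: bystander: clear glass parfait cup, 150 mm tall, 72 mm across the rim, standing; origin under its foot
- disher: bystander: ice cream disher lying on the counter, about 240 mm long, bowl 58 mm across at its +x end; origin near its middle, on the counter
- tongs: bystander: chrome serving tongs lying on the counter, about 210 mm long along its x and 55 mm wide; origin near the middle, on the counter
Not all that is in view belongs to the job. What is meant by the cap is not yellow, and is the smaller of those in its own colour.

How it is judged (in metres and radians):
On the way, in this order (a step that is already met when the one before it is completed fails the run):
1. the plunger stands in the bore, foot on its floor, upright and let go (z of plunger in the frame of bore_floor below 0.003 m and horizontal distance between plunger and bore_floor below 0.004 m and angle between plunger's own z axis and vertical below 0.12 rad and contact force between the fingers and plunger below 0.1 N), for 0.2 s.
2. the cap has clicked past the balls, sits on the shoulder and is kept pressed for half a second (z of cap in the frame of seat below 0.002 m and horizontal distance between cap and seat below 0.004 m and contact force between cap and pump above 4 N), for 0.5 s.
At the end, for the whole second after the job is handed in: Plunger in the bore: within 3 mm of its floor, 4 mm of the axis, 0.12 rad of upright. Cap clicked on: rim within 2 mm of the shoulder, 4 mm of the axis, tilt under 0.06 rad, still; the fingers touch it and presses it onto the barrel with over 4 N through the last second (all of step 2 and z of cap in the frame of seat above -0.003 m and angle between cap's own z axis and vertical below 0.06 rad and contact force between the fingers and cap above 1 N and linear speed of cap below 0.01 m/s and z of plunger in the frame of bore_floor below 0.003 m and horizontal distance between plunger and bore_floor below 0.004 m and angle between plunger's own z axis and vertical below 0.12 rad); the arm keeps its last pose, push and grip.
It fails at once if the parfait glass is moved more than 20 mm or tipped (distance of parfait from where it was at the start of the episode above 0.02 m or angle between parfait's own z axis and vertical above 0.2 rad).
It fails at once if the disher is moved more than 20 mm (distance of disher from where it was at the start of the episode above 0.02 m).
It fails at once if the tongs are moved more than 20 mm (distance of tongs from where it was at the start of the episode above 0.02 m).
It also fails if it takes over 69 s, if anything falls off the work surface, if the arm or the gripper's body presses on something with over 40 N, if the wrist force passes 120 N, or if a joint passes its speed limit or range.

### The arm

A 7-joint arm with a two-finger parallel gripper is mounted at the origin on the work surface. World frame = base frame: x ahead of the robot, y to its left, z up, the work surface at z = 0. Lengths are in m, angles in degrees, forces in N, time in s.
With the tool pointing down it reaches from about 0.425 to 0.825 m from the base axis. Payload 3.6 kg.
Tool frame: the origin (TCP) lies at the very end of the fingers, on their centre line; the grasp point (between the pads) lies 19 mm behind it; y points along the fingers, z is the direction in which the jaws open and shut, and the axes are right-handed (so a half turn about y gives the same grasp; the last joint's range is limited). The gripper opens to 93 mm and grips with 3 to 60 N. Pads are 15 mm wide; open, the fingers measure 128 mm over their backs; the gripper's body (75 mm by 188 mm) begins 65 mm behind the grasp point.
Start: joints at [-69.872, 35.231, -0.722, 81.555, 0.464, 63.22, -2.315], TCP at [0.24, 0.604, 0.189] pointing down, gripper open.
Joint ranges: [-178.69, 178.69], [-17.37, 117.87], [-77.05, 75.6], [15.02, 138.74], [-78.02, 258.01], [0.78, 113.62], [-162.83, 162.83]. Speed limits (degrees/s): [159.86, 159.86, 180, 180, 180, 180, 180].

### API

Orientations are given as [roll, pitch, yaw] about the fixed x, y, z axes, in that order (R = Rz(yaw) Ry(pitch) Rx(roll)).
In Python, from cell import ctrl, cams gives the robot as it stands.
- The arm moves only by the shell command python3 -m creep 'ROWS' [OPENING] [FORCE]. ROWS is JSON, a list of rows, each an object of numbers: "x", "y", "z": the shift along the tool's x, y, z in m; "turn": the turn about the tool's y in rad. In form: [{"x": .., "y": .., "z": .., "turn": ..}, ...]. A call has 1 to 12 rows; each row shifts and turns the commanded pose from where the row before left it, along the tool's axes as they then stand; what a row does not reach is not made up. A row lasts 1/8 s, in which the tool goes at most 62.5 mm and 10.7 degrees, less where a joint would pass 70% of its speed; a pose out of reach is approached as far as the arm can. A call with a gripper value outside its range is refused whole. OPENING is the finger opening in m, from 0 to 0.093, set as the call begins (- or left out, the last holds). The fingers move at their own pace and stop on an object; FORCE is the grip in N (left out, the last holds). Time passes only in rows, so rows that do not move let the fingers close. It gives the time, the measured TCP pose, the force and the opening at its end, in the units of the state.
- ctrl.state(): the state, without advancing time (a new reading comes with each control period).
- cams.snapshot(name): name is "scene" or "top"; returns the picture (400x640x3 uint8, blue, green, red); there is no depth.
- cams.camera_model(name): a dict with "mtx" (3x3 intrinsics, pixels), "dist" ([k1, k2, p1, p2, k3] as OpenCV has them; the pictures are not rectified), "world_from_camera" (4x4, takes a point from camera to world coordinates). Camera axes: x right, y down, z forward; pixel columns grow to the right and rows downward; lengths in m; the calibration is good to about 2 mm. A picture is of the moment at which its call begins. camera_model takes no time and is no camera call.
- ctrl.hand_in(): hands the job in, once; it reports no verdict.
The state is a dict: "time": time; "joint_positions": joint angles; "dq": joint speeds; "tau": joint torques, N m; "position": TCP position; "orientation": TCP orientation; "ft_force": force on the tool from outside, world axes, zero at the start; "moment": the same for the moment, N m; "grip_width": finger opening in m.
Only numpy, scipy, OpenCV 4.12 (cv2) and the standard library are available. Lean on these libraries where they do the work, as an engineer would, in place of code of your own. Each camera call takes 0.05 s, during which the arm holds its last target.

## Working session

There is one attempt and no reset: what is moved stays moved. The work goes in short steps, Python scripts to look and compute and a shell command to move; the robot and the scene stay as the last step left them, time stands still between calls to the robot, and variables do not carry over. Pictures are saved under pics/ and viewed, and the job is handed in when it is done.

```bash
mkdir -p pics; ls
python3 - <<'E'
from cell import ctrl,cams
import cv2,numpy as np
s=ctrl.state()
for k in s: print(k,s[k])
for n in("scene","top"):
    cv2.imwrite(f"pics/{n}0.png",cams.snapshot(n)); m=cams.camera_model(n); print(n,m)
E
```

```text
pics
time 0.0
joint_positions [-69.87145119  35.28974407  -0.72239098  81.64017493   0.46328721
  63.21996122  -2.31454488]
dq [-0.06533432 -0.0428508  -0.04769127 -0.00271992  0.01895518  0.10666096
  0.0302428 ]
tau [ 1.50012029e-04 -4.58936763e+01  2.08795737e-01 -1.65746641e+01
 -6.11638161e-02  2.03498412e-02  2.32940401e-04]
position [0.23944871 0.60335578 0.18818234]
orientation [-9.01470133e+01 -1.67094723e-03 -2.16436249e+01]
ft_force [-0.64521669 -1.21440801 -0.50130202]
moment [-0.01762757  0.02354134  0.05696744]
grip_width 0.09321986368454517
scene {'mtx': array([[423.03138989,   0.        , 320.45590194],
       [  0.        , 423.03138989, 203.57249609],
       [  0.        ,   0.        ,   1.        ]]), 'dist': array([0.02833169, 0.        , 0.        , 0.        , 0.        ]), 'world_from_camera': array([[ 0.52797379,  0.71378413, -0.46016941,  1.03821645],
       [ 0.84925949, -0.44284974,  0.28747594, -0.29369624],
       [ 0.00140986, -0.54258301, -0.84000101,  0.90022309],
       [ 0.        ,  0.        ,  0.        ,  1.        ]])}
top {'mtx': array([[398.31650425,   0.        , 317.87680766],
       [  0.        , 398.31650425, 195.27039784],
       [  0.        ,   0.        ,   1.        ]]), 'dist': array([-0.0796631,  0.       ,  0.       ,  0.       ,  0.       ]), 'world_from_camera': array([[ 0.02471991, -0.99636895,  0.08147294,  0.52191511],
       [-0.99969331, -0.02451667,  0.00349422, -0.02044834],
       [-0.00148408, -0.08153433, -0.99666943,  1.07019432],
       [ 0.        ,  0.        ,  0.        ,  1.        ]])}
```

View pics/scene0.png

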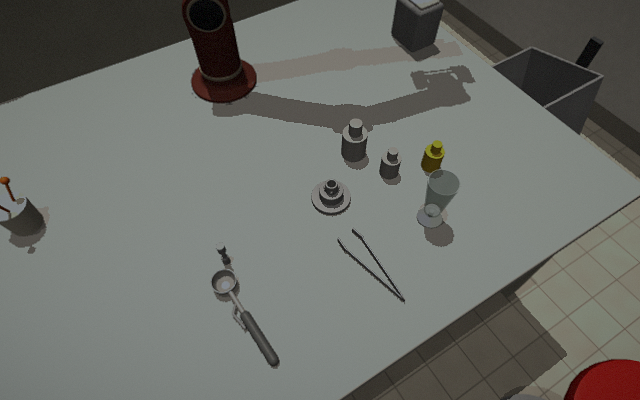

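View pics/top0.png

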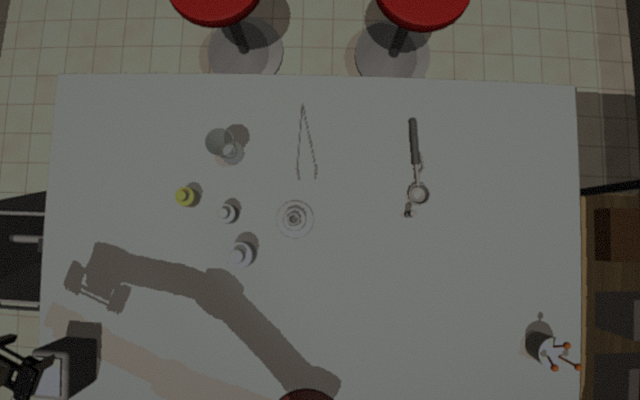

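The shots show, in scene/top pixels:
- Pump: (331,195) / (295,218).
- Plunger: (223,252) / (408,210), right next to the disher bowl at (224,282) / (418,193).
- Cap candidates: big grey bell (354,140) / (242,255), small grey bell (391,163) / (228,211) and yellow bell (433,155) / (185,196).

The small grey bell fits, because it isn't yellow and is the smaller of the two greys. I'll confirm that in an enlarged crop.

```bash
cat > h.py <<'E'
import cv2,numpy as np
from cell import ctrl,cams
def ray(n,uv):
    m=cams.camera_model(n)
    p=cv2.undistortPoints(np.array([[uv]],float),m["mtx"],np.array(m["dist"]))[0,0]
    T=np.array(m["world_from_camera"]); d=T[:3,:3]@np.array([p[0],p[1],1.]); return T[:3,3],d
def plane(n,uv,z):
    o,d=ray(n,uv); return o+d*(z-o[2])/d[2]
def proj(n,P):
    m=cams.camera_model(n); T=np.linalg.inv(np.array(m["world_from_camera"]))
    r,_=cv2.Rodrigues(T[:3,:3]); return cv2.projectPoints(np.array(P,float).reshape(-1,3),r,T[:3,3],m["mtx"],np.array(m["dist"]))[0].reshape(-1,2)
def tri(uvs,uvt):
    a,d=ray("scene",uvs);b,e=ray("top",uvt)
    A=np.stack([d,-e],1);t=np.linalg.lstsq(A,b-a,rcond=None)[0]
    p,q=a+d*t[0],b+e*t[1]; return (p+q)/2,np.linalg.norm(p-q)
E
python3 - <<'E'
import cv2,numpy as np
s=cv2.imread("pics/scene0.png");t=cv2.imread("pics/top0.png")
c=lambda i,x,y,w,h,k:cv2.resize(i[y:y+h,x:x+w],None,fx=k,fy=k,interpolation=cv2.INTER_CUBIC)
a=c(s,300,110,160,120,5);cv2.imwrite("pics/a.png",cv2.convertScaleAbs(a,alpha=1.5))
b=c(t,165,180,160,100,5);cv2.imwrite("pics/b.png",cv2.convertScaleAbs(b,alpha=1.5))
d=np.hstack([c(s,195,230,50,75,8),c(t,390,170,50,75,8)]);cv2.imwrite("pics/d.png",cv2.convertScaleAbs(d,alpha=1.5))
E
```

```text
(no output)
```

View pics/a.png

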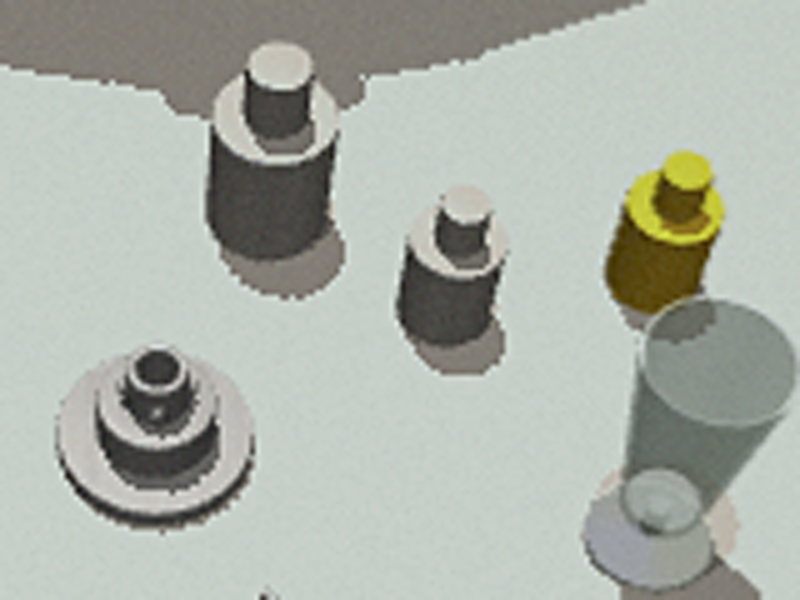

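View pics/b.png

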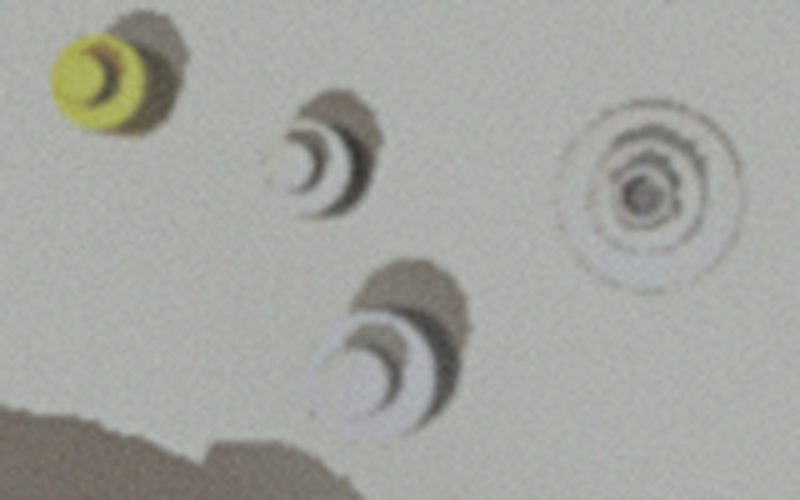

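View pics/d.png

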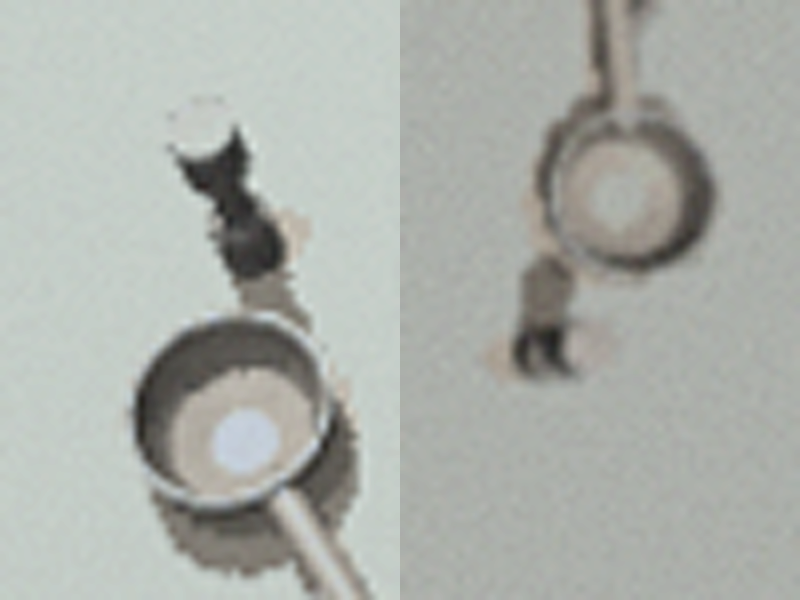

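The crop confirms it: the small grey bell at scene (391,163) / top (228,211) has the same colour as the taller, wider one at (354,140) and is smaller. The yellow one is ruled out. Next, positions.

```bash
cat > m.py <<'E'
from h import *
A=lambda c:(300+(c[0]+.5)/5-.5,110+(c[1]+.5)/5-.5)
B=lambda c:(165+(c[0]+.5)/5-.5,180+(c[1]+.5)/5-.5)
S=lambda c:(195+(c[0]+.5)/8-.5,230+(c[1]+.5)/8-.5)
T=lambda c:(390+(c[0]+.5)/8-.5,170+(c[1]+.5)/8-.5)
print("mouth",plane("scene",A((158,368)),.066),plane("top",B((643,193)),.066),tri(A((158,368)),B((643,193))))
print("foot top",plane("scene",A((155,430)),.012), plane("top",B((653,195)),.012))
print("shoulder",plane("scene",A((157,395)),.040), plane("top",B((649,195)),.040))
print("knob",plane("scene",A((467,205)),.088),plane("top",B((295,165)),.088))
print("skirt",plane("scene",A((456,240)),.060),plane("top",B((310,168)),.060))
print("head",plane("scene",S((202,128)),.080),plane("top",T((193,349)),.080))
print("bowl",[plane("top",T((230,190)),z) for z in(.03,.05)],plane("scene",S((233,410)),.03))
print("parfait rim/foot",plane("scene",A((715,360)),.15),plane("scene",A((650,530)),.0))
print("big",plane("scene",A((280,67)),.12),"yel",plane("scene",A((687,172)),.088))
print("tongs",[plane("top",p,.01)[:2] for p in((303,104),(298,178),(316,178))])
print("dish",[plane("top",p,.02)[:2] for p in((413,120),(417,165),(422,168))])
E
python3 m.py
python3 - <<'E'
from h import *
from m import *
# overlays to verify using model circles
a=np.linspace(0,2*np.pi,60)
def circ(x,y,z,r): return np.stack([x+r*np.cos(a),y+r*np.sin(a),z+0*a],1)
E
```

```text
mouth [0.54503177 0.04494772 0.066     ] [0.54453149 0.04378967 0.066     ] (array([0.54483345, 0.04432933, 0.06613717]), np.float64(0.0012523190139179243))
foot top [0.5447665  0.04477496 0.012     ] [0.54482125 0.04190222 0.012     ]
shoulder [0.54323872 0.04621177 0.04      ] [0.54416296 0.04232044 0.04      ]
knob [0.55522871 0.22012103 0.088     ] [0.55339103 0.21544913 0.088     ]
skirt [0.55405844 0.2191428  0.06      ] [0.55296382 0.21439882 0.06      ]
head [ 0.56592363 -0.25522859  0.08      ] [ 0.56388145 -0.25717662  0.08      ]
bowl [array([ 0.61862517, -0.28111704,  0.03      ]), array([ 0.61676571, -0.27610512,  0.05      ])] [ 0.62065253 -0.28163904  0.03      ]
parfait rim/foot [0.71918773 0.21944406 0.15      ] [0.71820018 0.22599636 0.        ]
big [0.45342509 0.17463654 0.12      ] yel [0.59630715 0.32659204 0.088     ]
tongs [array([0.85785452, 0.03011552]), array([0.65371628, 0.03769524]), array([ 0.65489118, -0.01055392])]
dish [array([ 0.81843939, -0.26909372]), array([ 0.6955254 , -0.27989427]), array([ 0.68778694, -0.29341108])]
mouth [0.54503177 0.04494772 
[... 341 characters left out ...]
1544913 0.088     ]
skirt [0.55405844 0.2191428  0.06      ] [0.55296382 0.21439882 0.06      ]
head [ 0.56592363 -0.25522859  0.08      ] [ 0.56388145 -0.25717662  0.08      ]
bowl [array([ 0.61862517, -0.28111704,  0.03      ]), array([ 0.61676571, -0.27610512,  0.05      ])] [ 0.62065253 -0.28163904  0.03      ]
parfait rim/foot [0.71918773 0.21944406 0.15      ] [0.71820018 0.22599636 0.        ]
big [0.45342509 0.17463654 0.12      ] yel [0.59630715 0.32659204 0.088     ]
tongs [array([0.85785452, 0.03011552]), array([0.65371628, 0.03769524]), array([ 0.65489118, -0.01055392])]
dish [array([ 0.81843939, -0.26909372]), array([ 0.6955254 , -0.27989427]), array([ 0.68778694, -0.29341108])]
```

```bash
python3 -m creep '[{"x":0.03,"z":-0.033},{"x":0.038,"z":-0.042},{"x":0.038,"z":-0.042},{"x":0.038,"z":-0.042},{"x":0.038,"z":-0.042},{"x":0.038,"z":-0.042},{"x":0.038,"z":-0.042},{"x":0.038,"z":-0.042}]' 0.045 20
```

```text
$[0]: bad value
```

```bash
python3 -m creep '[{"x":0.03,"y":0,"z":-0.033,"turn":0},{"x":0.038,"y":0,"z":-0.042,"turn":0},{"x":0.038,"y":0,"z":-0.042,"turn":0},{"x":0.038,"y":0,"z":-0.042,"turn":0},{"x":0.038,"y":0,"z":-0.042,"turn":0},{"x":0.038,"y":0,"z":-0.042,"turn":0},{"x":0.038,"y":0,"z":-0.042,"turn":0},{"x":0.038,"y":0,"z":-0.042,"turn":0}]' 0.045 20
```

```text
time: 1.1
position: [0.3946, 0.1892, 0.1893]
orientation: [-90.0, -0.0, -21.6]
ft_force: [0.8, 0.1, 0.2]
grip_width: 0.0449
```

```bash
python3 -m creep '[{"x":0.040,"y":0,"z":-0.044,"turn":0},{"x":0.040,"y":0,"z":-0.044,"turn":0},{"x":0.040,"y":0,"z":-0.044,"turn":0},{"x":0.040,"y":0,"z":-0.044,"turn":0},{"x":0.040,"y":0,"z":-0.044,"turn":0},{"x":0.040,"y":0,"z":-0.044,"turn":0},{"x":0.040,"y":0,"z":-0.044,"turn":0},{"x":0.035,"y":0,"z":-0.036,"turn":0},{"x":0,"y":0,"z":0,"turn":0},{"x":0,"y":0,"z":0,"turn":0}]'
cat > snap.py <<'E'
import sys
from h import *
n=sys.argv[1];print(ctrl.state()["position"],ctrl.state()["time"],ctrl.state()["ft_force"])
for c,b in zip(("scene","top"),sys.argv[2:4]):
    x,y,w,h,k=map(int,b.split(","))
    i=cams.snapshot(c);cv2.imwrite(f"pics/{n}_{c}_full.png",i)
    cv2.imwrite(f"pics/{n}_{c}.png",cv2.convertScaleAbs(cv2.resize(i[y:y+h,x:x+w],None,fx=k,fy=k,interpolation=cv2.INTER_CUBIC),alpha=1.5))
E
python3 snap.py s1 180,180,110,110,5 360,150,110,110,5
```

```text
time: 2.35
position: [0.5597, -0.2436, 0.1886]
orientation: [-89.9, 0.1, -21.6]
ft_force: [0.3, 0.5, -0.1]
grip_width: 0.0452
[ 0.55972233 -0.24364827  0.18861537] 2.35 [ 0.34847032  0.48591497 -0.10652447]
```

View pics/s1_scene.png

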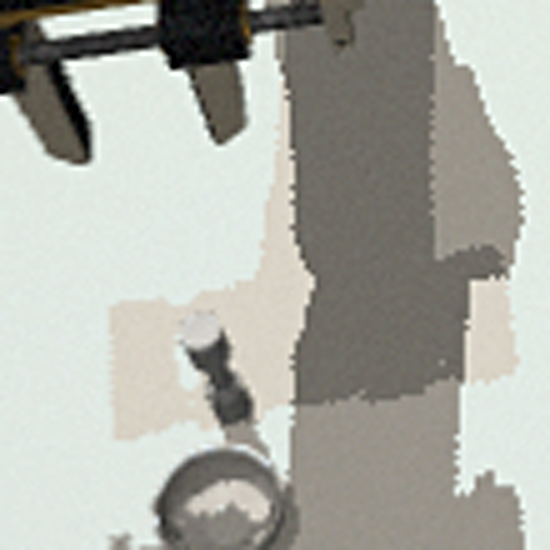

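View pics/s1_top_full.png

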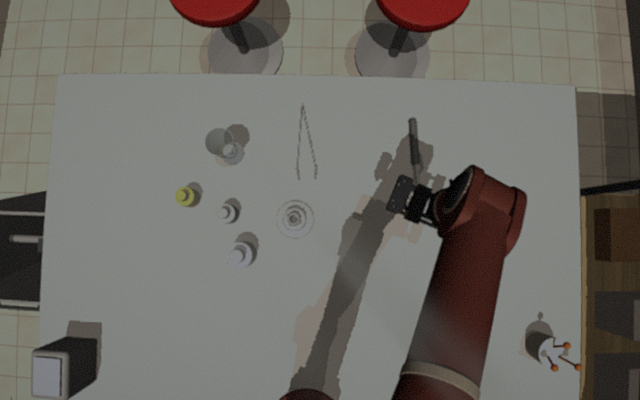

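Run:
```python
from h import *
S=lambda c:(180+(c[0]+.5)/5-.5,180+(c[1]+.5)/5-.5)
print(plane("scene",S((78,160)),.1886),plane("scene",S((232,140)),.1886))
print(proj("scene",[[.5597,-.2436,.1886]]), (proj("scene",[[.5597,-.2436,.1886]])-180)*5)
print("head",plane("scene",S((200,329)),.08))
```

```text
[ 0.53412601 -0.27005822  0.1886    ] [ 0.55752558 -0.2146558   0.1886    ]
[[212.96972157 214.96356131]] [[164.84860787 174.81780653]]
head [ 0.56532017 -0.25545355  0.08      ]
```

Run:
```python
from h import *
i=cv2.imread("pics/s1_scene_full.png")
p=proj("scene",[[.5597,-.2436,.1886]])[0]
c=s=0
th=np.radians(-21.64);z=np.array([-np.sin(th),np.cos(th),0]);t=np.array([.5597,-.2436,.1886])
q=proj("scene",[t,t+z*.0225,t-z*.0225,t+[0,0,.019],t+[0,0,.08]])
o=cv2.resize(i[130:260,150:280],None,fx=6,fy=6,interpolation=cv2.INTER_CUBIC)[:600]
o=cv2.convertScaleAbs(o,alpha=1.8)
for a in q: cv2.circle(o,tuple(int(v) for v in (a-[150,130])*6+3),3,(0,0,255),-1)
cv2.imwrite("pics/f.png",o)
```

```text
(no output)
```

View pics/f.png

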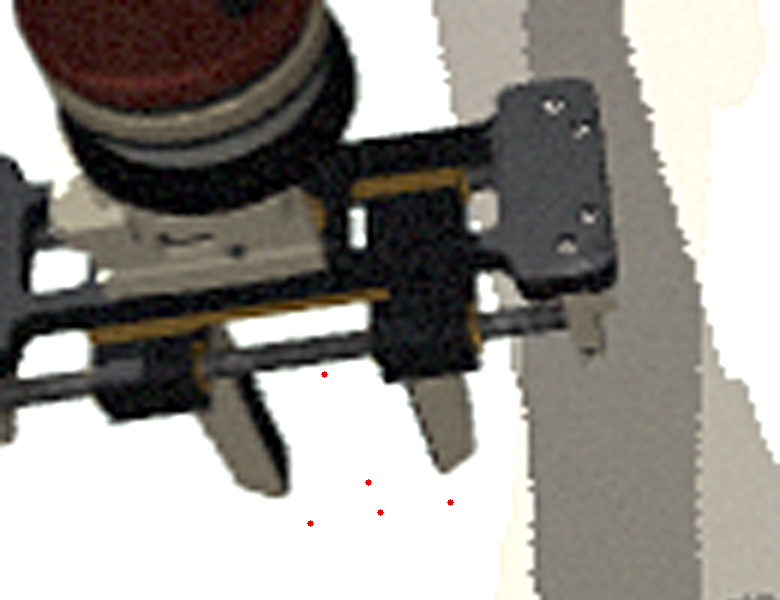

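The fingertips show at scene (197,211) and (223,208), about 5 px above where the projected TCP falls. That could be the finger mesh or an offset, so I'll go down to just above the head and compare there.

```bash
python3 -m creep '[{"x":0.005,"y":0.03,"z":-0.005,"turn":0},{"x":0.005,"y":0.03,"z":-0.004,"turn":0},{"x":0,"y":0.028,"z":0,"turn":0},{"x":0,"y":0,"z":0,"turn":0},{"x":0,"y":0,"z":0,"turn":0}]'
python3 snap.py s2 180,190,100,100,6 360,150,110,110,5
```

```text
time: 3.08
position: [0.567, -0.2563, 0.1027]
orientation: [-90.0, -0.1, -21.6]
ft_force: [0.9, 0.4, 0.0]
grip_width: 0.0451
[ 0.56704928 -0.25629809  0.10266571] 3.075 [0.94998489 0.40172006 0.00604656]
```

View pics/s2_scene.png

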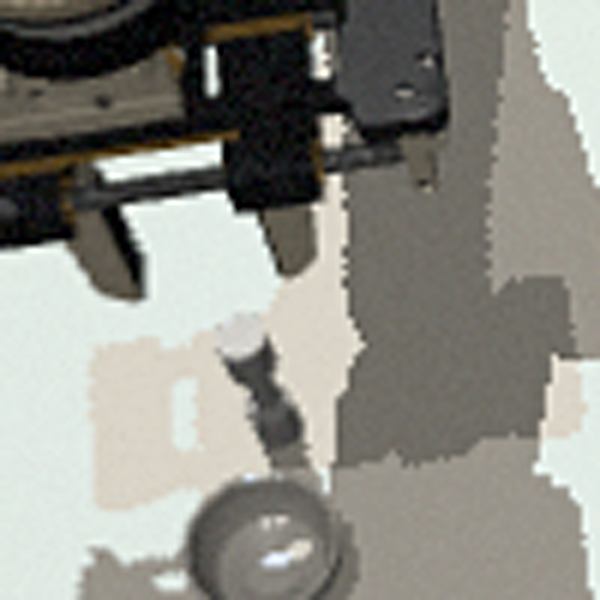

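View pics/s2_top.png

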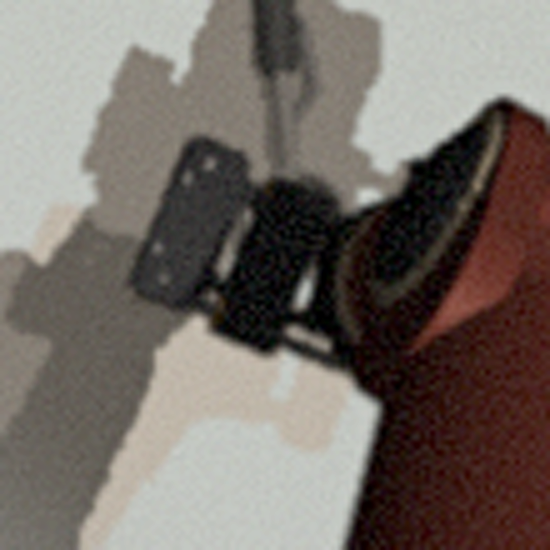

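Run:
```python
from h import *
t=np.array([.567,-.2563,.1027]);th=np.radians(-21.64);z=np.array([-np.sin(th),np.cos(th),0]);x=np.array([np.cos(th),np.sin(th),0])
f=lambda P:((proj("scene",P)-[180,190]+.5)*6-.5).round()
print(f([t,t+[0,0,.019],t+z*.0225,t-z*.0225,t+z*.0225+[0,0,.019],t-z*.0225+[0,0,.019],t-.0075*x,t-.015*x,[.567,-.2563,.08]]))
print(plane("scene",(180+243.5/6-.5,190+337.5/6-.5),.08))
```

```text
[[227. 310.]
 [216. 284.]
 [291. 300.]
 [162. 320.]
 [281. 274.]
 [150. 295.]
 [226. 292.]
 [225. 273.]
 [240. 340.]]
[ 0.56664884 -0.25492222  0.08      ]
```

```bash
python3 -m creep '[{"x":-0.001,"y":0.02,"z":0,"turn":0},{"x":0,"y":0.024,"z":0,"turn":0},{"x":0,"y":0,"z":0,"turn":0},{"x":0,"y":0,"z":0,"turn":0}]'
python3 snap.py s3 190,210,80,80,7 360,150,110,110,5
```

```text
time: 3.68
position: [0.5662, -0.257, 0.0588]
orientation: [-90.0, -0.1, -21.6]
ft_force: [-0.0, 0.1, 0.1]
grip_width: 0.0449
[ 0.56622499 -0.25704     0.05881636] 3.675 [-0.01016694  0.12240055  0.10408835]
```

View pics/s3_scene.png

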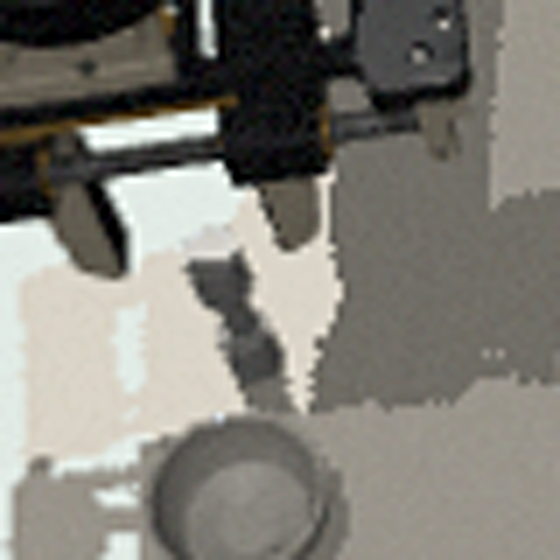

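```bash
python3 -m creep '[{"x":0,"y":0.01,"z":0,"turn":0},{"x":0,"y":0,"z":0,"turn":0},{"x":0,"y":0,"z":0,"turn":0},{"x":0,"y":0,"z":0,"turn":0}]' 0.01 15
python3 snap.py s4 190,210,80,80,7 360,150,110,110,5
```

```text
time: 4.28
position: [0.5652, -0.2566, 0.0473]
orientation: [-90.0, 0.0, -21.6]
ft_force: [-1.0, 0.1, 0.4]
grip_width: 0.0161
[ 0.56518319 -0.25659182  0.04732756] 4.275 [-0.99913323  0.05445193  0.41337869]
```

View pics/s4_scene.png

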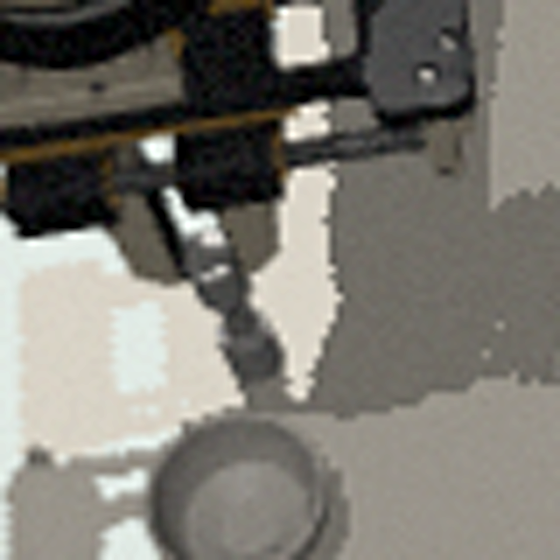

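```bash
python3 -m creep '[{"x":0,"y":0,"z":0,"turn":0},{"x":0,"y":0,"z":0,"turn":0}]'; python3 -m creep '[{"x":0,"y":0,"z":0,"turn":0},{"x":0,"y":0,"z":0,"turn":0}]' 0.045 15
python3 snap.py s5 190,210,80,80,7 360,150,110,110,5
```

```text
time: 4.62
position: [0.5652, -0.2566, 0.0473]
orientation: [-90.0, 0.0, -21.6]
ft_force: [1.1, 0.4, -1.5]
grip_width: 0.0159
time: 4.88
position: [0.5654, -0.2567, 0.0475]
orientation: [-90.0, -0.0, -21.6]
ft_force: [-0.6, -0.2, 0.2]
grip_width: 0.031
[ 0.56535255 -0.25669223  0.0475292 ] 4.875 [-0.64765768 -0.21683893  0.15979288]
```

View pics/s5_scene.png

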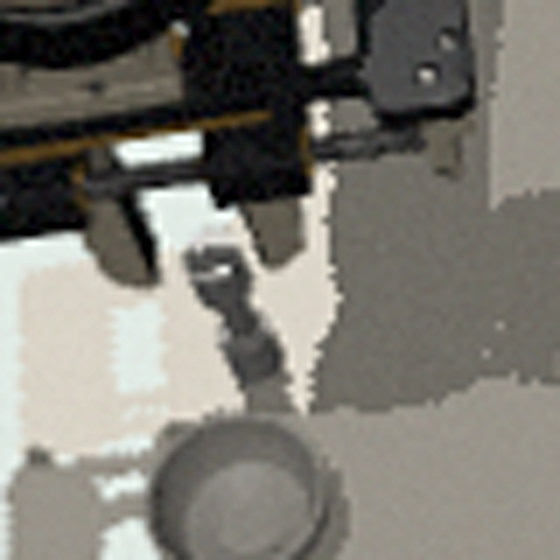

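The plunger still stands at scene (222,250). The grip closed to 16 mm on an 18 mm head, and the fingers look offset, so I'll touch the bare counter nearby with closed fingers to settle where the tips really are.

```bash
python3 -m creep '[{"x":0,"y":-0.03,"z":0,"turn":0},{"x":0,"y":-0.03,"z":0,"turn":0},{"x":-0.04,"y":0,"z":0,"turn":0},{"x":-0.04,"y":0,"z":0,"turn":0},{"x":0,"y":0.03,"z":0,"turn":0},{"x":0,"y":0.03,"z":0,"turn":0},{"x":0,"y":0.025,"z":0,"turn":0},{"x":0,"y":0.01,"z":0,"turn":0},{"x":0,"y":0,"z":0,"turn":0}]' 0.0 15
python3 snap.py s6 170,180,80,80,7 360,150,110,110,5
```

```text
time: 6.1
position: [0.4907, -0.2271, 0.0122]
orientation: [-90.0, 0.0, -21.6]
ft_force: [0.3, 0.6, 0.7]
grip_width: 0.0004
[ 0.49074239 -0.22706596  0.01215388] 6.1 [0.3472251  0.61623405 0.68846091]
```

View pics/s6_scene.png

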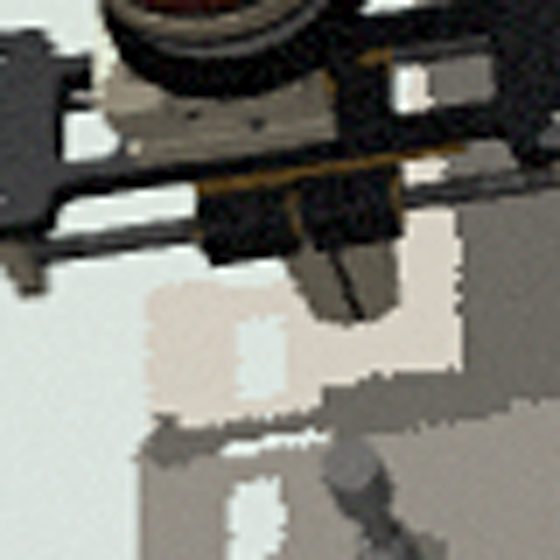

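```bash
python3 -m creep '[{"x":0,"y":0.006,"z":0,"turn":0},{"x":0,"y":0.004,"z":0,"turn":0},{"x":0,"y":0.004,"z":0,"turn":0},{"x":0,"y":0,"z":0,"turn":0}]'
python3 - <<'E'
from h import *
u=(170+355.5/7-.5,180+320.5/7-.5)
print(plane("scene",u,.012),plane("scene",u,.031))
E
```

```text
time: 6.7
position: [0.4906, -0.227, -0.002]
orientation: [-90.0, 0.0, -21.6]
ft_force: [-0.0, 0.3, -0.3]
grip_width: 0.0003
[ 0.47712255 -0.22819651  0.012     ] [ 0.48912492 -0.22959761  0.031     ]
```

```bash
python3 -m creep '[{"x":0,"y":0.006,"z":0,"turn":0},{"x":0,"y":0.004,"z":0,"turn":0},{"x":0,"y":0,"z":0,"turn":0}]'; python3 -m creep '[{"x":0,"y":0.003,"z":0,"turn":0},{"x":0,"y":0,"z":0,"turn":0}]';python3 -m creep '[{"x":0,"y":0.003,"z":0,"turn":0},{"x":0,"y":0,"z":0,"turn":0}]';python3 -m creep '[{"x":0,"y":0.003,"z":0,"turn":0},{"x":0,"y":0,"z":0,"turn":0}]'
```

```text
time: 7.08
position: [0.4905, -0.227, -0.0121]
orientation: [-90.0, 0.1, -21.6]
ft_force: [-0.4, 0.1, 0.4]
grip_width: 0.0006
time: 7.32
position: [0.4907, -0.227, -0.0148]
orientation: [-90.0, 0.0, -21.6]
ft_force: [-0.3, -1.1, -0.1]
grip_width: 0.0004
time: 7.58
position: [0.4907, -0.227, -0.0179]
orientation: [-90.0, 0.0, -21.6]
ft_force: [0.0, 0.4, -0.6]
grip_width: 0.0007
time: 7.82
position: [0.4907, -0.227, -0.0209]
orientation: [-90.0, 0.0, -21.6]
ft_force: [-0.2, -0.3, 0.1]
grip_width: 0.0004
```

```bash
python3 snap.py s7 170,180,80,80,7 360,150,110,110,5; python3 -m creep '[{"x":0,"y":0.002,"z":0,"turn":0},{"x":0,"y":0,"z":0,"turn":0}]';python3 -m creep '[{"x":0,"y":0.002,"z":0,"turn":0},{"x":0,"y":0,"z":0,"turn":0}]'
```

```text
[ 0.49066664 -0.22697054 -0.02087042] 7.825 [-0.20203687 -0.31397173  0.10942523]
time: 8.18
position: [0.4907, -0.227, -0.0228]
orientation: [-90.0, 0.0, -21.6]
ft_force: [0.0, 0.0, 0.0]
grip_width: 0.0006
time: 8.43
position: [0.4907, -0.227, -0.0248]
orientation: [-90.0, 0.0, -21.6]
ft_force: [0.7, 0.0, -0.5]
grip_width: 0.0002
```

View pics/s7_scene.png

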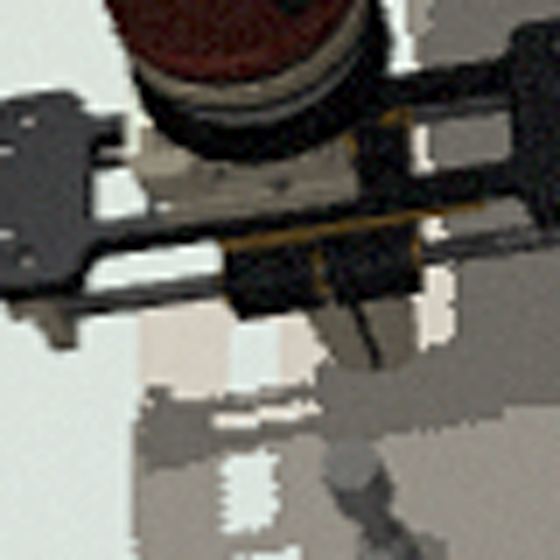

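Run:
```python
from h import *
u=(170+375.5/7-.5,180+370.5/7-.5)
for z in(-.002,0,.01,.02): print(plane("scene",u,z))
```

```text
[ 0.49024865 -0.22965269 -0.002     ]
[ 0.49146336 -0.22979466  0.        ]
[ 0.49753689 -0.2305045   0.01      ]
[ 0.50361041 -0.23121434  0.02      ]
```

```bash
python3 -m creep '[{"x":0,"y":0.002,"z":0,"turn":0},{"x":0,"y":0,"z":0,"turn":0}]';python3 -m creep '[{"x":0,"y":0.002,"z":0,"turn":0},{"x":0,"y":0,"z":0,"turn":0}]';  python3 snap.py s8 170,180,80,80,7 360,150,110,110,5
python3 - <<'E'
from h import *
s=ctrl.state();print(s["joint_positions"],s["tau"])
E
```

```text
time: 8.68
position: [0.4907, -0.227, -0.0268]
orientation: [-90.0, 0.0, -21.6]
ft_force: [0.8, 0.1, 0.1]
grip_width: 0.0003
time: 8.93
position: [0.4908, -0.2271, -0.0288]
orientation: [-90.0, 0.0, -21.6]
ft_force: [-0.7, 0.1, 0.2]
grip_width: 0.0008
[ 0.49075348 -0.22708596 -0.02877703] 8.925 [-0.67017787  0.05701383  0.15322643]
[ 18.90745712  43.67340705   5.60997704 110.87411608  -8.89568079
  25.86591413  99.34017171] [-3.75814088e-04 -4.28019118e+01  1.64181232e+00 -7.92957723e+00
  1.67291367e-02  7.56869023e-02  5.01499744e-05]
```

View pics/s8_scene.png

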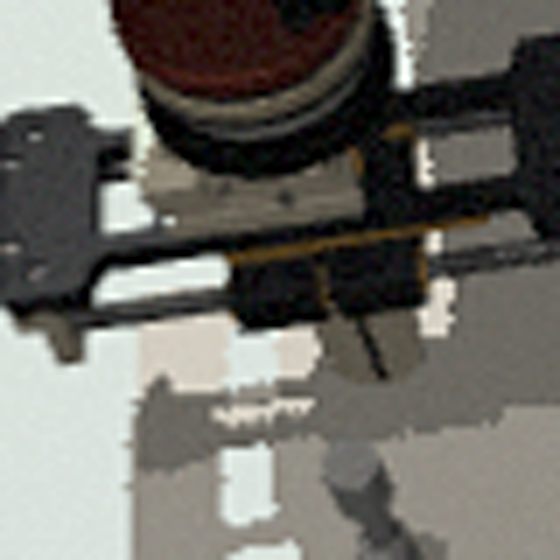

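Run:
```python
from h import *
for c in((383,380),(380,384)):
  u=(170+(c[0]+.5)/7-.5,180+(c[1]+.5)/7-.5)
  for z in(0,.01,.02,.03): print(c,plane("scene",u,z))
i=cv2.imread("pics/s8_scene_full.png")
cv2.imwrite("pics/g.png",cv2.convertScaleAbs(cv2.resize(i[100:300,100:360],None,fx=3,fy=3,interpolation=cv2.INTER_CUBIC),alpha=2))
i=cv2.imread("pics/s8_top_full.png")
cv2.imwrite("pics/gt.png",cv2.convertScaleAbs(cv2.resize(i[100:300,300:560],None,fx=3,fy=3,interpolation=cv2.INTER_CUBIC),alpha=2))
```

```text
(383, 380) [ 0.49652035 -0.22911563  0.        ]
(383, 380) [ 0.50253771 -0.22983301  0.01      ]
(383, 380) [ 0.50855506 -0.2305504   0.02      ]
(383, 380) [ 0.51457241 -0.23126778  0.03      ]
(380, 384) [ 0.49741112 -0.23065512  0.        ]
(380, 384) [ 0.50341858 -0.2313554   0.01      ]
(380, 384) [ 0.50942604 -0.23205568  0.02      ]
(380, 384) [ 0.5154335  -0.23275597  0.03      ]
```

View pics/g.png

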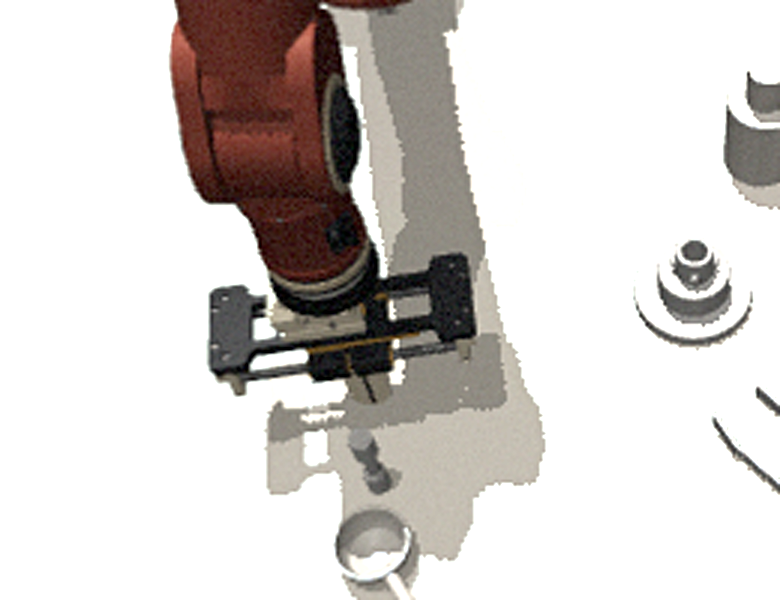

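View pics/gt.png

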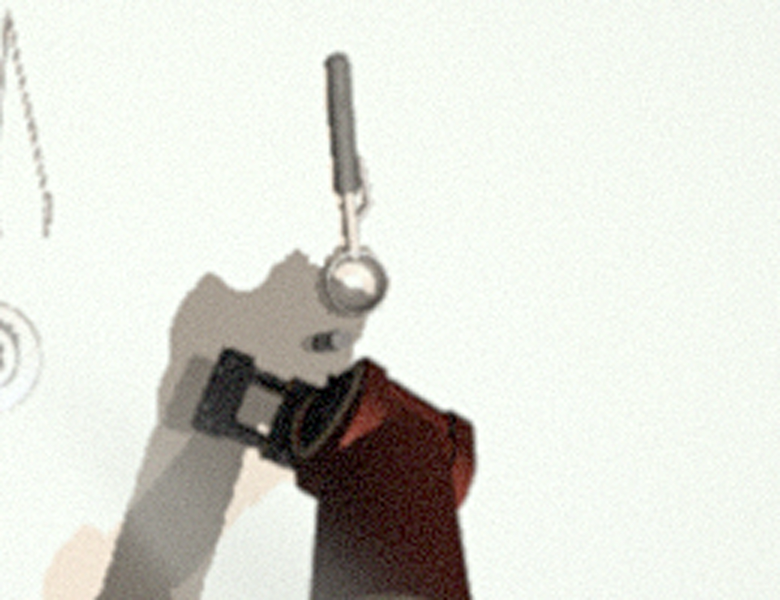

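```bash
for i in 1; do python3 -m creep '[{"x":0,"y":0.002,"z":0,"turn":0},{"x":0,"y":0,"z":0,"turn":0}]' | sed -n '2p;4p'; python3 -m creep '[{"x":0,"y":0.002,"z":0,"turn":0},{"x":0,"y":0,"z":0,"turn":0}]'| sed -n '2p;4p';python3 -m creep '[{"x":0,"y":0.002,"z":0,"turn":0},{"x":0,"y":0,"z":0,"turn":0}]'| sed -n '2p;4p'; done
```

```text
position: [0.4909, -0.2271, -0.029]
ft_force: [-1.5, 0.7, 12.6]
position: [0.491, -0.2272, -0.0291]
ft_force: [-4.6, 2.9, 26.3]
position: [0.491, -0.2272, -0.0291]
ft_force: [-8.1, 4.1, 39.5]
```

Contact comes at a reported z of -0.029, so the real fingertips sit 29 mm above the reported TCP, with roughly no lateral offset. That explains the pictures and the 16 mm grip, which only caught the head's top edge. I'll work with tip = reported z + 0.029 and regrasp.

```bash
python3 -m creep '[{"x":0,"y":-0.05,"z":0,"turn":0},{"x":0,"y":-0.05,"z":0,"turn":0},{"x":0,"y":-0.03,"z":0,"turn":0},{"x":0.04,"y":0,"z":0,"turn":0},{"x":0.04,"y":0,"z":0.001,"turn":0},{"x":0,"y":0,"z":0,"turn":0},{"x":0,"y":0.03,"z":0,"turn":0},{"x":0,"y":0.034,"z":0,"turn":0},{"x":0,"y":0,"z":0,"turn":0},{"x":0,"y":0,"z":0,"turn":0}]' 0.045 15; python3 snap.py s9 190,210,80,80,7 360,150,110,110,5
```

```text
time: 11.02
position: [0.5657, -0.256, 0.0324]
orientation: [-90.0, -0.1, -21.7]
ft_force: [0.1, 0.2, 0.6]
grip_width: 0.0448
[ 0.56574401 -0.25596542  0.0323778 ] 11.025 [0.12044934 0.16966747 0.5871722 ]
```

View pics/s9_scene.png

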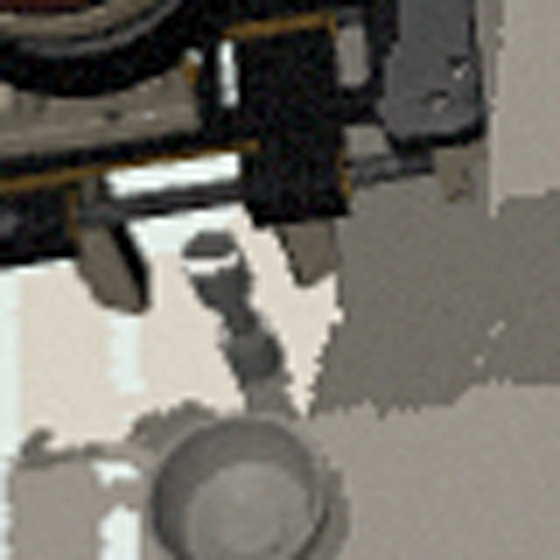

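```bash
python3 -m creep '[{"x":0,"y":0.003,"z":0,"turn":0},{"x":0,"y":0,"z":0,"turn":0},{"x":0,"y":0,"z":0,"turn":0},{"x":0,"y":0,"z":0,"turn":0},{"x":0,"y":0,"z":0,"turn":0}]' 0.005 25; python3 snap.py s10 190,210,80,80,7 360,150,110,110,5
```

```text
time: 11.75
position: [0.5656, -0.2558, 0.0285]
orientation: [-90.0, -0.0, -21.6]
ft_force: [-0.3, -1.4, 0.7]
grip_width: 0.0167
[ 0.56562944 -0.25583997  0.02850357] 11.75 [-0.33389028 -1.37651979  0.71542598]
```

View pics/s10_scene.png

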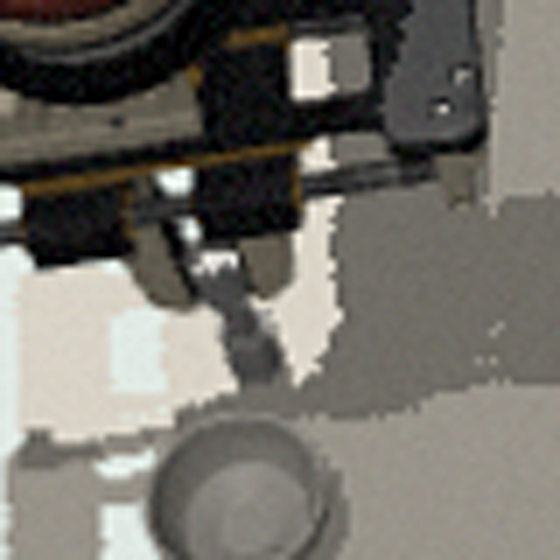

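Run:
```python
from h import *
th=np.radians(-21.64);z=np.array([-np.sin(th),np.cos(th),0]);x=np.array([np.cos(th),np.sin(th),0])
f=lambda P:((proj("scene",P)-[190,210]+.5)*7-.5).round()
t=np.array([.5656,-.2558,.0575])
print("tip front inner",f([t+.0075*x+.009*z,t+.0075*x-.009*z]),"back",f([t-.0075*x+.009*z,t-.0075*x-.009*z]))
print("axis z 0,.0575,.08",f([[.5656,-.2558,0],[.5656,-.2558,.0575],[.5656,-.2558,.08]]))
W=lambda c,zz:plane("scene",(190+(c[0]+.5)/7-.5,210+(c[1]+.5)/7-.5),zz)
for c in((188,303),(255,296)): 
  d=W(c,.0575)-t; print("tip obs offset tool x,z",d@x,d@z)
```

```text
tip front inner [[254. 301.]
 [196. 311.]] back [[251. 259.]
 [194. 268.]]
axis z 0,.0575,.08 [[257. 363.]
 [224. 285.]
 [210. 252.]]
tip obs offset tool x,z 0.004411336542273404 -0.011337491171282644
tip obs offset tool x,z 0.0057077953989040295 0.009461426940973629
```

```bash
python3 -m creep '[{"x":0,"y":-0.03,"z":0,"turn":0},{"x":0,"y":-0.05,"z":0,"turn":0},{"x":0,"y":-0.03,"z":0,"turn":0},{"x":-0.015,"y":0,"z":0.031,"turn":0},{"x":-0.02,"y":0,"z":0.042,"turn":0},{"x":-0.02,"y":0,"z":0.042,"turn":0},{"x":-0.02,"y":0,"z":0.042,"turn":0},{"x":-0.02,"y":0,"z":0.042,"turn":0},{"x":-0.02,"y":0,"z":0.042,"turn":0},{"x":-0.015,"y":0,"z":0.03,"turn":0},{"x":0,"y":0,"z":0,"turn":0},{"x":0,"y":0,"z":0,"turn":0}]'; python3 snap.py s11 280,120,100,100,6 250,160,90,90,6
```

```text
time: 13.35
position: [0.5446, 0.0429, 0.1382]
orientation: [-90.1, -0.0, -21.7]
ft_force: [1.2, -0.5, -1.2]
grip_width: 0.0172
[0.54456655 0.04290634 0.13818605] 13.35 [ 1.23848615 -0.49661827 -1.21810768]
```

View pics/s11_scene.png

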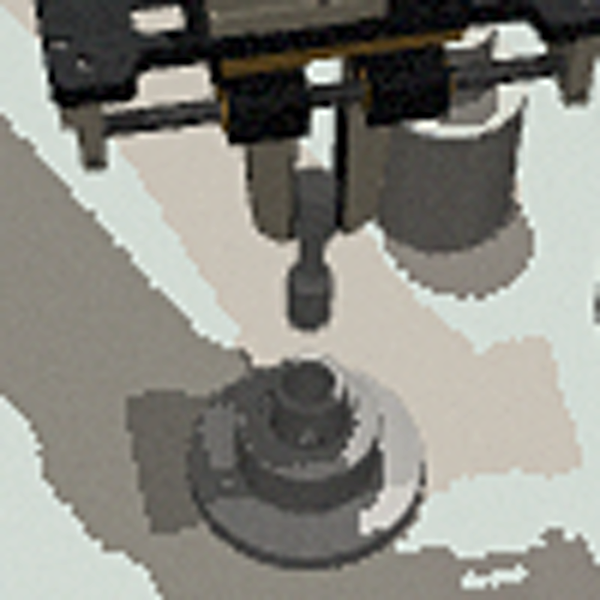

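View pics/s11_top.png

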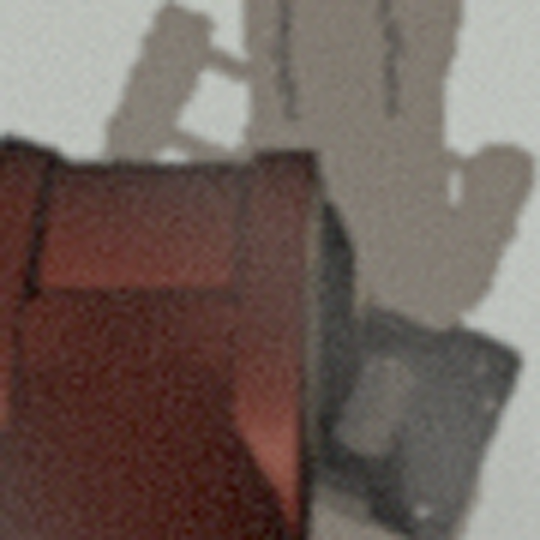

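Run:
```python
from h import *
f=lambda P:((proj("scene",P)-[280,120]+.5)*6-.5).round(1)
X,Y=.5446,.0429
print(f([[X,Y,.1097],[X,Y,.1097+.026],[X,Y,.1097+.056],[X,Y,.1897],[.5447,.0440,.066],[.5447,.0440,.04],[.5447,.044,.012]]))
# foot circle extents
a=np.linspace(0,6.28,100);P=np.stack([X+.009*np.cos(a),Y+.009*np.sin(a),.1097+.002+0*a],1);q=f(P);print("foot u",q[:,0].min(),q[:,0].max(),"vmax",q[:,1].max())
P=np.stack([.5447+.0155*np.cos(a),.044+.0155*np.sin(a),.066+0*a],1);q=f(P);print("neck u",q[:,0].min(),q[:,0].max(),q[:,1].min(),q[:,1].max())
```

```text
[[307.2 317.7]
 [308.7 276.4]
 [310.6 226.4]
 [312.1 184.3]
 [307.3 382.1]
 [305.9 418.9]
 [304.5 456.8]]
foot u 284.2 330.5 vmax 333.2
neck u 268.9 345.7 351.1 413.6
```

Run:
```python
import cv2
i=cv2.imread("pics/s11_scene_full.png")
cv2.imwrite("pics/h.png",cv2.convertScaleAbs(cv2.resize(i[140:200,305:365],None,fx=10,fy=10,interpolation=cv2.INTER_CUBIC),alpha=2.2))
```

```text
(no output)
```

View pics/h.png

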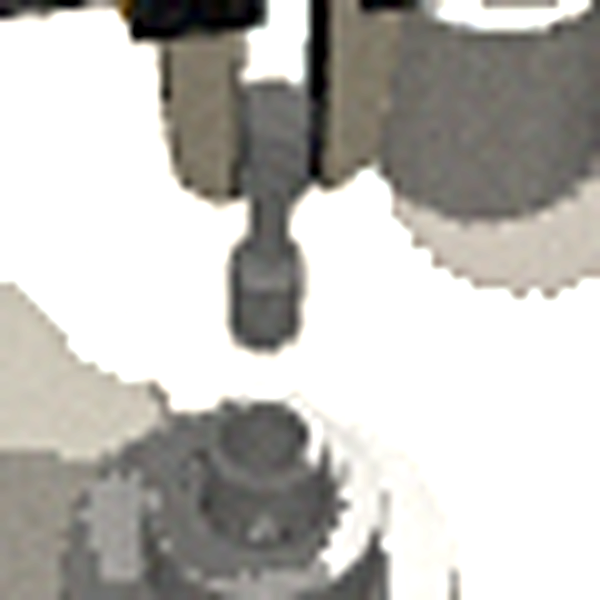

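Scene shot: the plunger is held upright, its foot at (331.0,174.6), in line with the bore mouth at (330.9,182.7) to within about 0.5 mm. I'll lower it into the mouth and watch the force.

```bash
python3 -m creep '[{"x":0,"y":0.02,"z":0.0005,"turn":0},{"x":0,"y":0.018,"z":0,"turn":0},{"x":0,"y":0.006,"z":0,"turn":0},{"x":0,"y":0.004,"z":0,"turn":0},{"x":0,"y":0,"z":0,"turn":0}]'; python3 snap.py s12 305,140,60,60,10 250,160,90,90,6
```

```text
time: 14.08
position: [0.5452, 0.0443, 0.0906]
orientation: [-90.0, -0.0, -21.7]
ft_force: [-0.1, -0.4, -0.8]
grip_width: 0.0168
[0.54517553 0.04428405 0.09059948] 14.075 [-0.14274991 -0.42406901 -0.79653032]
```

View pics/s12_scene.png

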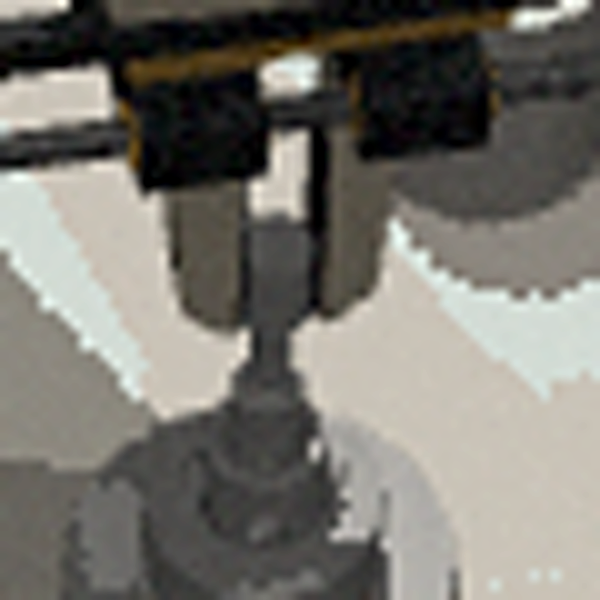

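```bash
python3 -m creep '[{"x":0,"y":0.006,"z":-0.0005,"turn":0},{"x":0,"y":0.006,"z":0,"turn":0},{"x":0,"y":0.006,"z":0,"turn":0},{"x":0,"y":0,"z":0,"turn":0}]'; python3 -m creep '[{"x":0,"y":0.008,"z":0,"turn":0},{"x":0,"y":0.008,"z":0,"turn":0},{"x":0,"y":0.008,"z":0,"turn":0},{"x":0,"y":0.004,"z":0,"turn":0},{"x":0,"y":0,"z":0,"turn":0}]'
```

```text
time: 14.68
position: [0.5441, 0.0442, 0.0716]
orientation: [-90.0, 0.1, -21.6]
ft_force: [0.1, -0.0, -0.7]
grip_width: 0.0167
time: 15.3
position: [0.5444, 0.0441, 0.0439]
orientation: [-90.0, 0.0, -21.6]
ft_force: [0.4, 0.0, -1.0]
grip_width: 0.017
```

```bash
python3 -m creep '[{"x":0,"y":0.003,"z":0,"turn":0},{"x":0,"y":0,"z":0,"turn":0}]'; python3 -m creep '[{"x":0,"y":0.0015,"z":0,"turn":0},{"x":0,"y":0,"z":0,"turn":0}]'
```

```text
time: 15.55
position: [0.5447, 0.0442, 0.0413]
orientation: [-90.0, 0.0, -21.6]
ft_force: [1.1, 0.1, -1.4]
grip_width: 0.017
time: 15.8
position: [0.5452, 0.0441, 0.0404]
orientation: [-90.0, -0.1, -21.6]
ft_force: [-0.3, 0.9, 2.6]
grip_width: 0.0165
```

```bash
python3 -m creep '[{"x":0,"y":0.0008,"z":0,"turn":0},{"x":0,"y":0,"z":0,"turn":0}]';  python3 -m creep '[{"x":0,"y":0,"z":0,"turn":0},{"x":0,"y":0,"z":0,"turn":0},{"x":0,"y":0,"z":0,"turn":0},{"x":0,"y":-0.02,"z":0,"turn":0},{"x":0,"y":-0.05,"z":0,"turn":0},{"x":0,"y":-0.05,"z":0,"turn":0},{"x":0,"y":0,"z":0,"turn":0},{"x":0,"y":0,"z":0,"turn":0}]' 0.05 25; python3 snap.py s13 280,120,100,100,6 250,160,90,90,6
```

```text
time: 16.05
position: [0.5455, 0.0441, 0.0404]
orientation: [-90.0, -0.1, -21.7]
ft_force: [-2.1, -0.8, 7.7]
grip_width: 0.017
time: 17.05
position: [0.5439, 0.0443, 0.1584]
orientation: [-90.0, 0.1, -21.6]
ft_force: [-0.5, -0.5, -0.7]
grip_width: 0.05
[0.54391956 0.04426485 0.15837041] 17.05 [-0.53251339 -0.52098649 -0.67600772]
```

View pics/s13_scene.png

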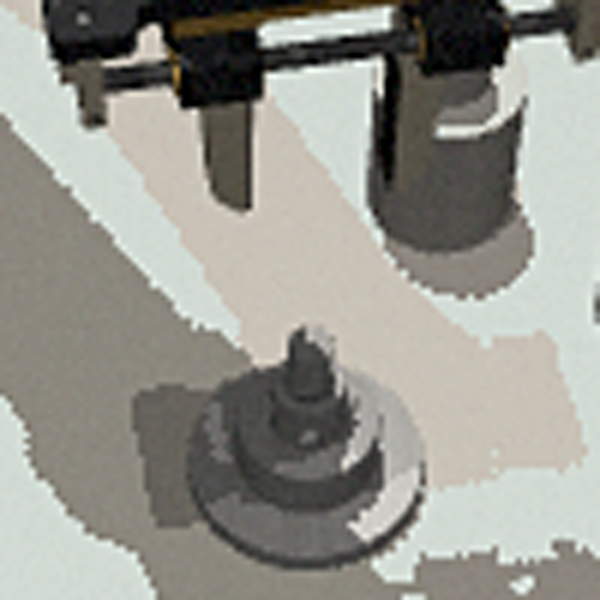

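```bash
python3 -m creep '[{"x":-0.011,"y":0,"z":0.033,"turn":0},{"x":-0.014,"y":0,"z":0.042,"turn":0},{"x":-0.014,"y":0,"z":0.042,"turn":0},{"x":-0.014,"y":0,"z":0.042,"turn":0},{"x":-0.002,"y":0.02,"z":0.007,"turn":0},{"x":0,"y":0.03,"z":0,"turn":0},{"x":0,"y":0,"z":0,"turn":0},{"x":0,"y":0,"z":0,"turn":0}]'; python3 snap.py s14 340,80,110,110,5 170,170,90,90,6
```

```text
time: 18.15
position: [0.555, 0.2184, 0.109]
orientation: [-90.0, 0.0, -21.7]
ft_force: [-0.7, 0.2, 0.4]
grip_width: 0.0501
[0.55504204 0.21842387 0.10903137] 18.15 [-0.73672879  0.2001146   0.36432733]
```

View pics/s14_scene.png

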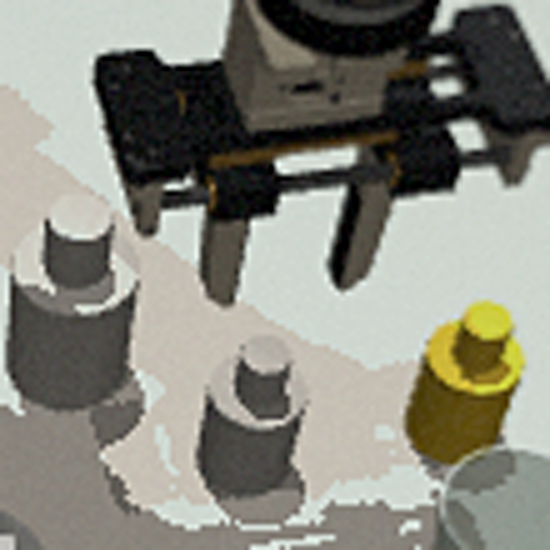

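Run:
```python
from h import *
f=lambda P:((proj("scene",P)-[340,80]+.5)*5-.5).round(1)
print(f([[.5545,.219,.088],[.5545,.219,.06],[.5545,.219,0],[.5545,.219,.1374]]))
W=lambda c,zz:plane("scene",(340+(c[0]+.5)/5-.5,80+(c[1]+.5)/5-.5),zz)
```

```text
[[264.3 355. ]
 [256.3 390.7]
 [240.3 462.2]
 [279.3 287.8]]
```

```bash
python3 -m creep '[{"x":-0.0005,"y":0.03,"z":0.001,"turn":0},{"x":0,"y":0.03,"z":0,"turn":0},{"x":0,"y":0.014,"z":0,"turn":0},{"x":0,"y":0,"z":0,"turn":0},{"x":0,"y":0,"z":0,"turn":0}]'; python3 snap.py s15 340,80,110,110,5 170,170,90,90,6
```

```text
time: 18.88
position: [0.5559, 0.2202, 0.0363]
orientation: [-89.9, -0.1, -21.7]
ft_force: [-0.4, -0.8, -0.2]
grip_width: 0.0502
[0.55585475 0.22016117 0.03634342] 18.875 [-0.44874637 -0.80089153 -0.21793461]
```

View pics/s15_scene.png

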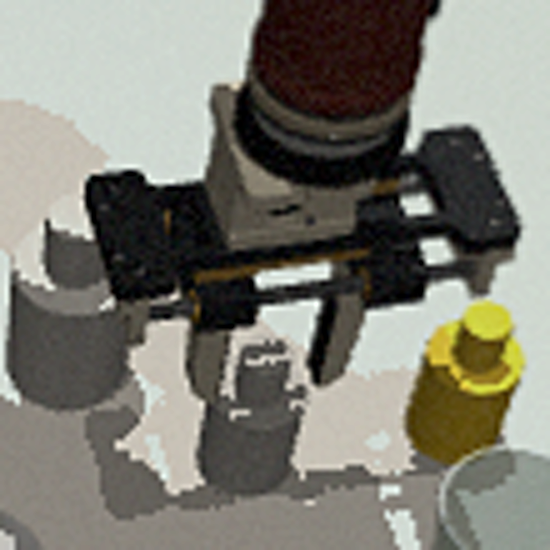

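```bash
python3 -m creep '[{"x":0,"y":0.001,"z":0,"turn":0},{"x":0,"y":0,"z":0,"turn":0},{"x":0,"y":0,"z":0,"turn":0},{"x":0,"y":0,"z":0,"turn":0},{"x":0,"y":0,"z":0,"turn":0}]' 0.01 40; python3 -m creep '[{"x":0,"y":0,"z":0,"turn":0},{"x":0,"y":-0.02,"z":0,"turn":0},{"x":0,"y":-0.05,"z":0,"turn":0},{"x":0,"y":-0.05,"z":0,"turn":0},{"x":0,"y":0,"z":0,"turn":0},{"x":0,"y":0,"z":0,"turn":0}]'; python3 snap.py s16 340,40,110,110,5 170,170,90,90,6
```

```text
time: 19.6
position: [0.5547, 0.2198, 0.0341]
orientation: [-90.0, -0.0, -21.6]
ft_force: [0.0, -0.9, -0.1]
grip_width: 0.0255
time: 20.35
position: [0.5537, 0.2196, 0.1531]
orientation: [-90.1, 0.1, -21.6]
ft_force: [-0.7, 0.4, -1.6]
grip_width: 0.0253
[0.55370102 0.21964225 0.1531253 ] 20.35 [-0.6652312   0.40464594 -1.60563145]
```

View pics/s16_scene.png

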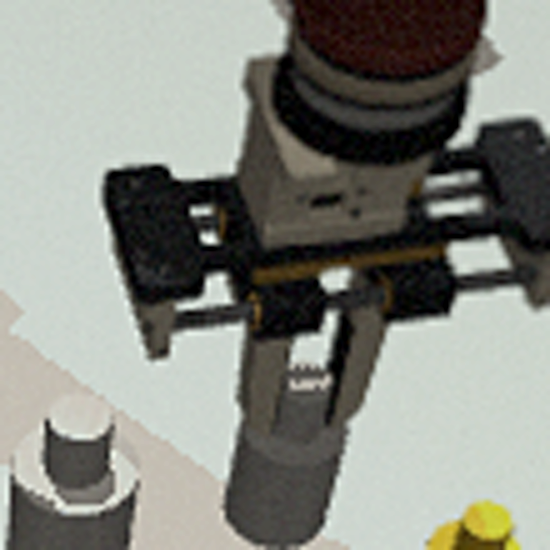

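```bash
python3 -m creep '[{"x":0.010,"y":0,"z":-0.03,"turn":0},{"x":0.014,"y":0,"z":-0.042,"turn":0},{"x":0.014,"y":0,"z":-0.042,"turn":0},{"x":0.0115,"y":0,"z":-0.035,"turn":0},{"x":0.006,"y":0,"z":-0.018,"turn":0},{"x":0,"y":0,"z":0,"turn":0},{"x":0,"y":0,"z":0,"turn":0},{"x":0,"y":0,"z":0,"turn":0}]'; python3 snap.py s17 285,100,90,90,6 250,160,90,90,6
```

```text
time: 21.45
position: [0.5447, 0.0465, 0.1538]
orientation: [-89.9, 0.0, -21.4]
ft_force: [0.2, -0.5, -0.9]
grip_width: 0.0255
[0.5447487 0.046474  0.1538458] 21.45 [ 0.18622276 -0.48239819 -0.9372743 ]
```

View pics/s17_scene.png

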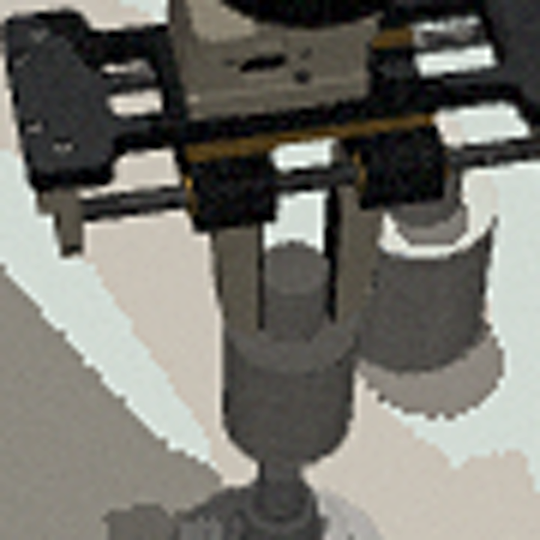

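Run:
```python
from h import *
s=ctrl.state();X,Y,_=s["position"];print(s["position"])
f=lambda P:((proj("scene",P)-[285,100]+.5)*6-.5).round(1)
a=np.linspace(0,6.28,200)
def C(x,y,z,r): return f(np.stack([x+r*np.cos(a),y+r*np.sin(a),z+0*a],1))
h=.1538-.0341
for z,r in((h,.025),(h+.06,.025),(h+.088,.013)):
  q=C(X,Y,z,r);print(q[:,0].min(),q[:,0].max(),q[:,1].min(),q[:,1].max())
q=C(.5447,.044,.092,.009);print(q[:,0].min(),q[:,0].max())
i=cv2.imread("pics/s17_scene_full.png")
cv2.imwrite("pics/k.png",cv2.convertScaleAbs(cv2.resize(i[135:195,305:365],None,fx=10,fy=10,interpolation=cv2.INTER_CUBIC),alpha=2.2))
```

```text
[0.54474294 0.04567361 0.15395779]
219.3 348.8 368.4 471.6
219.8 356.3 267.0 372.9
253.6 326.5 241.1 296.8
256.0 301.5
```

View pics/k.png

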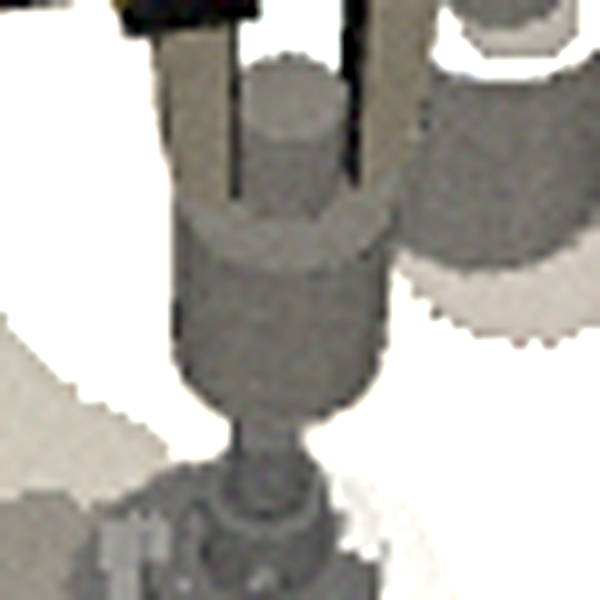

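```bash
python3 -m creep '[{"x":0,"y":0.01,"z":0,"turn":0},{"x":0,"y":0,"z":0,"turn":0},{"x":0,"y":0,"z":0,"turn":0}]';python3 -m creep '[{"x":0,"y":0,"z":0,"turn":0},{"x":0,"y":0,"z":0,"turn":0}]'; python3 snap.py s18 305,135,60,60,10 250,160,90,90,6
```

```text
time: 21.92
position: [0.5446, 0.0441, 0.1438]
orientation: [-90.0, 0.0, -21.6]
ft_force: [1.0, -0.1, -0.4]
grip_width: 0.0256
time: 22.18
position: [0.5448, 0.0441, 0.1442]
orientation: [-90.0, -0.0, -21.6]
ft_force: [0.5, 0.6, -1.5]
grip_width: 0.0253
[0.54482253 0.04413374 0.14420075] 22.175 [ 0.52304274  0.64518638 -1.45620612]
```

View pics/s18_scene.png

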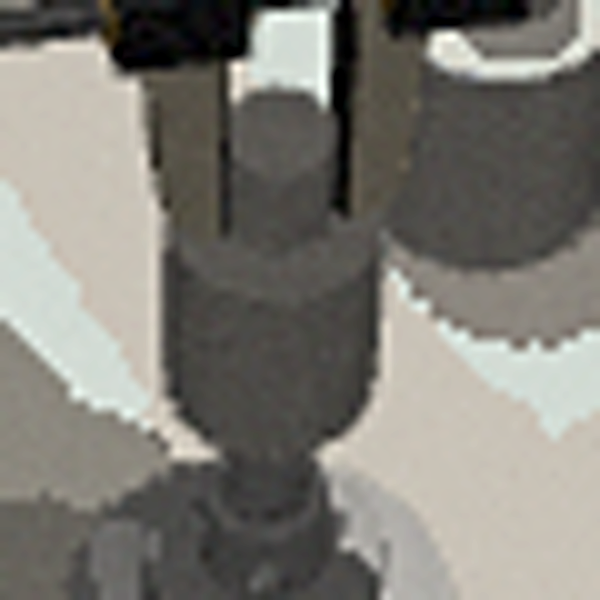

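```bash
python3 -m creep '[{"x":0,"y":0.012,"z":-0.0008,"turn":0},{"x":0,"y":0.012,"z":0,"turn":0},{"x":0,"y":0.01,"z":0,"turn":0},{"x":0,"y":0,"z":0,"turn":0},{"x":0,"y":0,"z":0,"turn":0}]'; python3 snap.py s19 305,135,60,60,10 250,160,90,90,6
```

```text
time: 22.9
position: [0.5446, 0.0434, 0.1101]
orientation: [-90.0, -0.0, -21.6]
ft_force: [0.5, -0.0, -1.4]
grip_width: 0.0253
[0.54462656 0.04341733 0.11008659] 22.9 [ 0.54064808 -0.04101017 -1.36845787]
```

View pics/s19_scene.png

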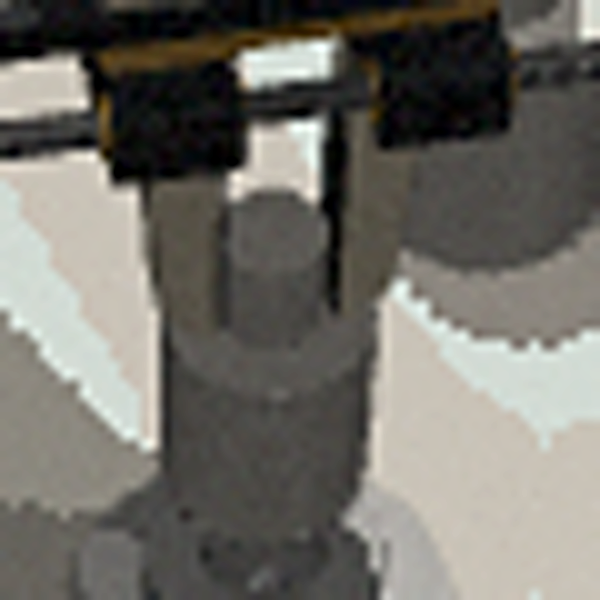

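```bash
python3 -m creep '[{"x":0,"y":0.005,"z":-0.0003,"turn":0},{"x":0,"y":0.004,"z":0,"turn":0},{"x":0,"y":0.003,"z":0,"turn":0},{"x":0,"y":0,"z":0,"turn":0}]';python3 -m creep '[{"x":0,"y":0.003,"z":0,"turn":0},{"x":0,"y":0.003,"z":0,"turn":0},{"x":0,"y":0.002,"z":0,"turn":0},{"x":0,"y":0,"z":0,"turn":0}]'
```

```text
time: 23.5
position: [0.544, 0.0431, 0.0977]
orientation: [-90.0, 0.0, -21.6]
ft_force: [-0.0, 0.3, -1.7]
grip_width: 0.0254
time: 24.0
position: [0.5442, 0.0432, 0.0899]
orientation: [-90.0, 0.0, -21.6]
ft_force: [0.3, 0.2, -1.2]
grip_width: 0.0252
```

```bash
python3 -m creep '[{"x":0,"y":0.002,"z":0.0003,"turn":0},{"x":0,"y":0.001,"z":0,"turn":0},{"x":0,"y":0,"z":0,"turn":0}]';python3 -m creep '[{"x":0,"y":0.001,"z":0,"turn":0},{"x":0,"y":0.001,"z":0,"turn":0},{"x":0,"y":0,"z":0,"turn":0}]';python3 -m creep '[{"x":0,"y":0.001,"z":0,"turn":0},{"x":0,"y":0.001,"z":0,"turn":0},{"x":0,"y":0,"z":0,"turn":0}]';python3 -m creep '[{"x":0,"y":0.001,"z":0,"turn":0},{"x":0,"y":0.001,"z":0,"turn":0},{"x":0,"y":0,"z":0,"turn":0}]'
```

```text
time: 24.38
position: [0.5451, 0.0438, 0.0875]
orientation: [-89.9, -0.1, -21.6]
ft_force: [0.2, 0.3, 1.7]
grip_width: 0.0253
time: 24.75
position: [0.5455, 0.0436, 0.0861]
orientation: [-89.9, -0.1, -21.6]
ft_force: [0.0, 0.1, 6.4]
grip_width: 0.0256
time: 25.12
position: [0.5449, 0.0437, 0.0833]
orientation: [-90.0, -0.1, -21.6]
ft_force: [0.0, -0.1, 1.3]
grip_width: 0.0252
time: 25.5
position: [0.5445, 0.0436, 0.0807]
orientation: [-90.0, -0.0, -21.6]
ft_force: [1.1, 0.5, -0.7]
grip_width: 0.0252
```

Peak about 7 N, then it dropped off: that was the click, as described. Next I press on to the shoulder.

```bash
python3 -m creep '[{"x":0,"y":0.002,"z":0,"turn":0},{"x":0,"y":0.002,"z":0,"turn":0},{"x":0,"y":0,"z":0,"turn":0}]';python3 -m creep '[{"x":0,"y":0.0015,"z":0,"turn":0},{"x":0,"y":0.001,"z":0,"turn":0},{"x":0,"y":0,"z":0,"turn":0}]';python3 -m creep '[{"x":0,"y":0.001,"z":0,"turn":0},{"x":0,"y":0.001,"z":0,"turn":0},{"x":0,"y":0,"z":0,"turn":0}]'
```

```text
time: 25.88
position: [0.5438, 0.0435, 0.0758]
orientation: [-90.0, 0.1, -21.6]
ft_force: [3.0, 1.9, -8.1]
grip_width: 0.0253
time: 26.25
position: [0.5439, 0.0432, 0.0745]
orientation: [-90.0, 0.1, -21.7]
ft_force: [1.4, 1.1, -3.6]
grip_width: 0.0252
time: 26.62
position: [0.5443, 0.0432, 0.074]
orientation: [-90.0, -0.0, -21.7]
ft_force: [-1.5, 0.7, 7.2]
grip_width: 0.0253
```

```bash
python3 -m creep '[{"x":0,"y":0.001,"z":0,"turn":0},{"x":0,"y":0,"z":0,"turn":0},{"x":0,"y":0,"z":0,"turn":0}]';python3 -m creep '[{"x":0,"y":0,"z":0,"turn":0},{"x":0,"y":0,"z":0,"turn":0},{"x":0,"y":0,"z":0,"turn":0},{"x":0,"y":0,"z":0,"turn":0},{"x":0,"y":0,"z":0,"turn":0},{"x":0,"y":0,"z":0,"turn":0}]'; python3 snap.py s20 290,110,90,90,6 250,160,90,90,6
```

```text
time: 27.0
position: [0.5443, 0.0431, 0.074]
orientation: [-90.0, -0.0, -21.7]
ft_force: [-3.3, 0.4, 12.2]
grip_width: 0.0253
time: 27.75
position: [0.5443, 0.0431, 0.074]
orientation: [-90.0, -0.0, -21.7]
ft_force: [-3.9, 0.7, 11.8]
grip_width: 0.0251
[0.54432012 0.04311122 0.07395895] 27.75 [-3.85830143  0.65437977 11.83831815]
```

View pics/s20_scene.png

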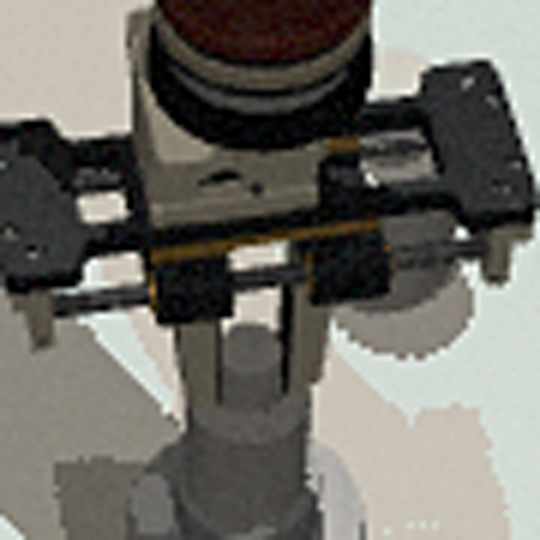

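View pics/s20_scene_full.png

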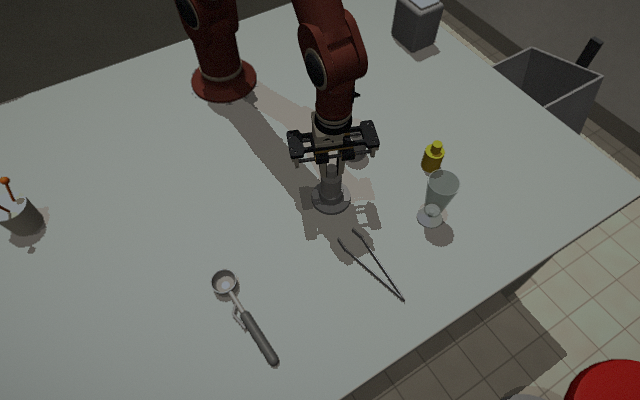

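The cap is on the shoulder: z stopped dead at 0.0740, against 0.0741 expected, with about 12 N held steady. In the scene shot the skirt sits flush on the barrel at (331,190), and the glass, tongs and disher haven't moved. Handing in.

```bash
python3 -c "
from cell import ctrl
print(ctrl.hand_in()); s=ctrl.state(); print(s['time'],s['position'],s['ft_force'])"
```

```text
the job is handed in; nothing more can be done
None
the job is handed in; nothing more can be done
```

I put the plunger home in the bore, let go of it, then clicked the small grey bell cap on and pressed it to the shoulder. The job was handed in at about 28 s with the arm still gripping the knob and pressing down. The hand-in gives no verdict.

**Last checks**
- **Plunger:** it stopped on the bore floor with about 8 N, at the height expected from where I gripped it. After release it stood upright in the picture.
- **Cap:** the push peaked at about 6–7 N at the click, fell off, then the cap was pulled down as described. It stopped at the expected height, within 0.1 mm, and held steady at about 12 N.
- **Alignment:** before contact the cap was within about 1 mm of the bore axis. I could not see the plunger once the cap was over it.
- **Bystanders:** the glass, disher and tongs looked unmoved in the last picture, by eye only.

**What disagreed**
- **Fingertip height:** the real fingertips sit about 29 mm above the reported TCP. My first grip on the plunger therefore caught only the top of its head. I measured the offset by touching bare counter (about 40 N at the last step) and regripped.
- **Grip width:** it read about 17 mm on the 18 mm plunger head and 25 mm on the 26 mm knob. Both parts held firmly.
- **Sideways force:** about 4 N remained at the end while pressing.

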